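Mesh the splined O-ring carrier in the valve and hold it home

TASK

Lift the black nylon O-ring carrier straight out of the open mould, turn it until its four splines mesh with the splined bore of the clamped chrome valve body, and slide it fully home against the spring, until its flange sits flat on the valve's rim. The job ends holding: finish with the gripper still on the carrier, pressing it home, because the spring pushes it back out if you let go. Leave the tin canister, the red horn and the brass safety pin where they stand.

Things in the scene. Friction and masses are not known exactly. Their poses are not given: they have to be found in the camera images.
- carrier: black nylon O-ring carrier, upright, about 60 g. Origin: centre of the stem's foot, z up. Stem z 0-24 mm, cross section of four splines (bars along x and y, 28 mm across, 8 thick; lowest 4 mm 25 x 6). Flange 44 mm diameter, z 24-30, orange O-ring on its edge. Grip block z 30-62, 28 mm along x, 20 along y: pinch across y. Starts in the mould, only the block standing out
- carrier_seat (a point): centre of the underside of the carrier's flange, 24 mm above the carrier's origin; same axes as the carrier
- die: fixed open mould half: grey round block 90 mm in diameter, top at z 42 mm, on a dark plate 120 x 110 x 10 mm. Origin: centre of underside. Recess 48 mm wide, 6 deep for the flange; below it a cross cavity (11 mm slots along x, y) for the stem, whose foot starts at z 12 with axes parallel to the mould's. Lifting 30 mm clears it. Mould and valve may stand on either side
- valve: fixed chrome valve body 60 mm in diameter, clamped between dark jaws (42 mm high) on a blue plate 130 x 120 x 12 mm; side stubs along its x and -x. Origin: centre of the plate's underside. Flat rim at z 80 mm with a brass-lined cross-shaped bore in it
- valve_mouth (a point): centre of the valve's rim, axes of the valve. Bore slots run along x and y, 11 mm wide, 33 long (1.5 mm play beside a spline): the carrier meshes in any of four positions 90 degrees apart, within about 0.1 rad; else its foot stops on the rim, 24 mm above home. At home carrier_seat lies on this point
- plunger (a joint): depth (m) by which the red spring plunger in the bore is pressed: 0 at rest (top 14 mm below the rim), about 0.010 with the carrier home, end stop 0.013. The stem meets it 10 mm before home; it pushes back with 4 N there, 12 N at home, where the flange meets the rigid rim
- canister: bystander: tin canister with a knurled screw lid, 76 mm in diameter, 105 mm high, origin at the centre of its underside
- horn: bystander: red plastic horn nozzle standing on its wide mouth, 68 mm in diameter at the foot, 125 mm high, origin at the centre of its underside
- pin: bystander: brass safety pin lying flat, 7 mm thick and 55 mm long along its x from its origin, with a steel ring 34 mm across on its -x end
Not all that is in view belongs to the job. There is more than one size of the carrier; the job needs the smaller.

How it is judged:
On the way, in this order (a step that is already met when the one before it is completed fails the run):
1. the carrier is lifted clear of the mould in the gripper (z of carrier in the frame of die above 0.044 m and contact force between the fingers and carrier above 1 N), for 0.1 s.
2. the splines are meshed: the stem is at least 8 mm into the valve's bore (horizontal distance between carrier_seat and valve_mouth below 0.004 m and z of carrier_seat in the frame of valve_mouth below 0.016 m), for 0.1 s.
At the end, for the whole second after the job is handed in: the carrier is in the valve, upright within 0.1 rad, centred within 4 mm, its flange within 2 mm of the rim and the plunger pressed more than 8 mm; the gripper's fingers still hold it there (more than 5 N on the carrier) and it is at rest (value of joint plunger above 0.008 m and horizontal distance between carrier_seat and valve_mouth below 0.004 m and z of carrier_seat in the frame of valve_mouth below 0.002 m and angle between carrier's own z axis and vertical below 0.1 rad and contact force between the fingers and carrier above 5 N and linear speed of carrier below 0.02 m/s); the arm keeps its last pose, push and grip.
It fails at once if the canister is moved more than 20 mm (distance of canister from where it was at the start of the episode above 0.02 m).
It fails at once if the horn is moved more than 20 mm (distance of horn from where it was at the start of the episode above 0.02 m).
It fails at once if the safety pin is moved more than 20 mm (distance of pin from where it was at the start of the episode above 0.02 m).
It also fails if it takes over 38 s, if anything falls off the work surface, if the arm or the gripper's body presses on something with over 40 N, if the wrist force passes 120 N, or if a joint passes its speed limit or range.

ROBOT

A 7-joint arm with a two-finger parallel gripper is mounted at the origin on the work surface. World frame = base frame: x ahead of the robot, y to its left, z up, the work surface at z = 0. Lengths are in m, angles in rad, forces in N, time in s.
With the tool pointing down it reaches from about 0.425 to 0.875 m from the base axis. Payload 9.9 kg.
Tool frame: the origin (TCP) lies midway between the tips of the shut fingers; the grasp point (between the pads) lies 19 mm behind it; z points along the fingers, y is the line along which they close (so a half turn about z gives the same grasp; the last joint's range is limited). The gripper opens to 85 mm and grips with 20 to 120 N. Pads are 22 mm wide; open, the fingers measure 114 mm over their backs; the gripper's body (76 mm by 85 mm) begins 54 mm behind the grasp point. The pads swing forward as they close: fully open they stand 13 mm farther back than shut.
Start: joints at [-1.338, 0.576, 0.025, 1.437, -0.015, 1.129, -0.057], TCP at [0.21, 0.641, 0.231] pointing down, gripper open.
Joint ranges: [-2.76, 2.76], [-0.34, 2.15], [-1.52, 1.57], [0.19, 2.46], [-1.09, 4.23], [0.17, 1.99], [-2.82, 2.82]. Speed limits (rad/s): [2.22, 2.22, 3.01, 3.01, 3.14, 3.14, 3.14].

INTERFACE

Orientations are given as a rotation vector (axis times angle).
In Python, from station import get_state, read_camera, sign_off gives the robot as it stands. The module is installed in compiled form; this text tells all that it offers.
- The arm moves only by the shell command python3 -m handwheel 'ROWS'. ROWS is JSON, a list of rows, each a list of 3 entries, a list of its own where there are three numbers: the shift along the tool's x, y, z in units of 30 mm (1.0 is 30 mm), then the turn about the tool's z in units of 5 degrees (1.0 is 5 degrees), then the opening, from -1 (shut) to 1 (fully open). In form: [[[dx, dy, dz], yaw, jaw], ...]. A call has 1 to 12 rows; each row is the pose to reach, as a shift and turn from the pose commanded when the call began, along the tool's axes at that moment; what a row does not reach only later rows make up. A row lasts 1/10 s, in which the tool goes at most 50 mm and 8.59 degrees, less where a joint would pass 70% of its speed; a pose out of reach is approached as far as the arm can. A call with a gripper value outside its range is refused whole. The fingers move at their own pace and stop on an object; the grip force is fixed at half the most. Time passes only in rows, so rows that repeat a pose let the fingers close. It gives the time, the measured TCP pose, the force, the opening and the grip force at its end, in the units of the state.
- get_state(): the state, without advancing time (a new reading comes with each control period).
- read_camera(name): name is "scene" or "side" or "wrist"; returns a dict with "img" (400x640x3 uint8, red, green, blue), "vfov" (degrees; the focal length in pixels is half the picture's height over the tangent of half this angle, whatever the lens; pixels are square), "cx", "cy" (the principal point, pixels), "position" and "orientation" of the camera in the world; the wrist camera has in their place "hand_eye" (4x4, takes a point from camera to tool coordinates, whose origin is the TCP and whose axes are the flange's). Camera axes: x right, y up, looking along -z (the intrinsics and any distortion apply to the point x, -y, -z); pixel columns grow to the right and rows downward; lengths in m; the calibration is good to about 2 mm. The wrist camera is an equidistant fisheye: a pixel r from the principal point sees the ray r / f radians off the axis. A picture is of the moment at which its call begins: read the wrist's pose just before it. There is no depth.
- sign_off(): hands the job in; it is judged then, once.
The state is a dict: "clock": time; "joints": joint angles; "qvel": joint speeds; "tau": joint torques, N m; "tool_pos": TCP position; "tcp_rot": TCP orientation; "wrist_force": force on the tool from outside, world axes, zero at the start; "wrist_torque": the same for the moment, N m; "finger_gap": finger opening in m; "grip_force": force on a finger pad.
Only numpy, scipy, OpenCV 4.12 (cv2) and the standard library are available. Lean on these libraries where they do the work, as an engineer would, in place of code of your own. Each camera call takes 0.05 s, during which the arm holds its last target. There are 200 camera calls.

## Working session

There is one attempt and no reset: what is moved stays moved. The work goes in short steps, Python scripts to look and compute and a shell command to move; the robot and the scene stay as the last step left them, time stands still between calls to the robot, and variables do not carry over. Pictures are saved under pics/ and viewed, at most 10 in all, crops included, and the job is handed in when it is done.

```bash
mkdir -p pics
cat > h.py <<'E'
import numpy as np,cv2
from scipy.spatial.transform import Rotation as R
from station import get_state,read_camera
def cam(n):
    s=get_state();c=read_camera(n);c['s']=s;c['name']=n
    img=c['img'];c['f']=img.shape[0]/2/np.tan(np.radians(c['vfov'])/2)
    if n=='wrist':
        T=np.eye(4);T[:3,:3]=R.from_rotvec(s['tcp_rot']).as_matrix();T[:3,3]=s['tool_pos'];c['T']=T@np.array(c['hand_eye'])
    else:
        T=np.eye(4);o=np.array(c['orientation']);T[:3,:3]=o if o.shape==(3,3) else R.from_rotvec(o).as_matrix();T[:3,3]=c['position'];c['T']=T
    return c
def ray(c,u,v):
    x,y=(u-c['cx'])/c['f'],(v-c['cy'])/c['f']
    if c['name']=='wrist':
        r=np.hypot(x,y)+1e-12;d=np.array([np.sin(r)*x/r,-np.sin(r)*y/r,-np.cos(r)])
    else:
        d=np.array([x,-y,-1.])
    return c['T'][:3,3],c['T'][:3,:3]@d
def onz(c,u,v,z):
    p,d=ray(c,u,v);return p+d*(z-p[2])/d[2]
def proj(c,P):
    q=c['T'][:3,:3].T@(np.array(P)-c['T'][:3,3]);x,y,z=q[0],-q[1],-q[2]
    if c['name']=='wrist':
        h=np.hypot(x,y)+1e-12;t=np.arctan2(h,z);x,y=t*x/h,t*y/h
    else: x,y=x/z,y/z
    return c['cx']+c['f']*x,c['cy']+c['f']*y
def save(c,n): cv2.imwrite('pics/'+n+'.png',c['img'][...,::-1])
E
python3 - <<'E'
from h import *
ims=[]
for n in('scene','side','wrist'):
    c=cam(n);save(c,n+'0');print({k:c[k] for k in c if k not in('img','s')})
print(get_state())
E
```

```text
{'vfov': 52.15002886847496, 'cx': 320.56847981634365, 'cy': 193.35640348367355, 'position': array([0.92418346, 0.33525231, 0.62242739]), 'orientation': array([0.33878794, 0.84387385, 2.20957695]), 'name': 'scene', 'f': np.float64(408.70181578783286), 'T': array([[-0.6953942 , -0.54520006,  0.4681707 ,  0.92418346],
       [ 0.71848318, -0.51436584,  0.46819836,  0.33525231],
       [-0.01445076,  0.66195519,  0.74940409,  0.62242739],
       [ 0.        ,  0.        ,  0.        ,  1.        ]])}
{'vfov': 46.74452598670104, 'cx': 318.43462615106273, 'cy': 191.26598347765346, 'position': array([ 0.43819936, -0.60810993,  0.74062671]), 'orientation': array([ 0.74028929, -0.07517822, -0.20686248]), 'name': 'side', 'f': np.float64(462.7872685490379), 'T': array([[ 0.97695836,  0.16043168, -0.14076232,  0.43819936],
       [-0.2133734 ,  0.71898464, -0.66146268, -0.60810993],
       [-0.00491362,  0.67625643,  0.73664991,  0.74062671],
       [ 0.        ,  0.        ,  0.        ,  1.        ]])}
{'vfov': 65.70646984690485, 'cx': 315.3490547493547, 'cy': 199.27015946028874, 'hand_eye': a
[... 644 characters left out ...]
}
{'clock': 0.15, 'joints': array([-1.33778372,  0.57638357,  0.0248456 ,  1.43769358, -0.01501801,
        1.12901777, -0.05648938]), 'qvel': array([-0.0012683 , -0.00269531, -0.0016804 , -0.00268746,  0.00230908,
        0.00046055, -0.00056866]), 'tau': array([ 2.92097386e-03, -7.66263342e+01,  2.25289553e+00, -2.86184138e+01,
        1.56501046e-02,  9.93286172e-03,  1.08983551e-05]), 'tool_pos': array([0.21016464, 0.64108841, 0.23061822]), 'tcp_rot': array([-4.95483899e-01, -3.10210890e+00,  2.05458894e-03]), 'wrist_force': array([-0.43795976, -0.06654607,  0.03943705]), 'wrist_torque': array([-0.03849108,  0.04178494, -0.01010509]), 'grip_force': 0.0, 'finger_gap': 0.08529379660391649}
```

View pics/scene0.png

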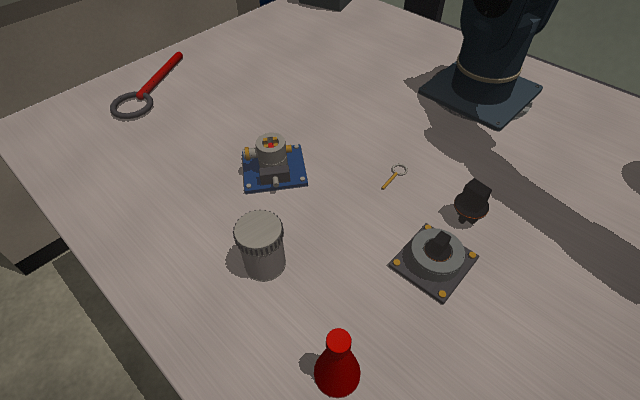

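View pics/side0.png

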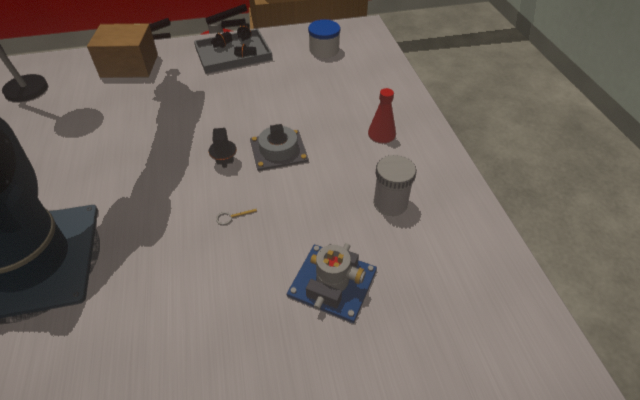

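View pics/wrist0.png

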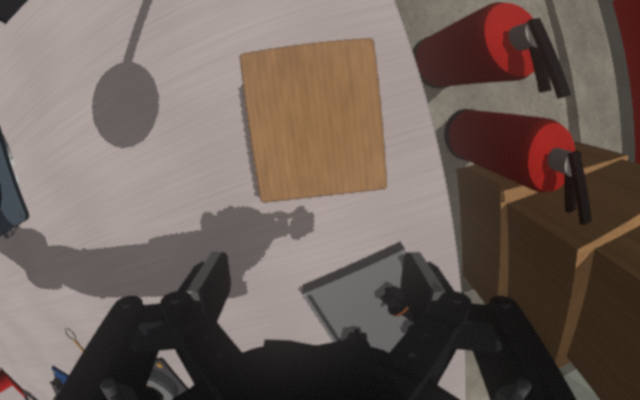

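The scene view shows two candidates. One block sits in the round mould at scene (443,240) / side (278,130). The other is a loose carrier standing at scene (473,200) / side (222,148). The first fits, because it is in the mould with only its block showing, and the loose one looks larger. I'll confirm that in a crop and measure both fixtures.

Run:
```python
from h import *
c=cam('scene');s=cam('side')
for n,a,b,z in(('mould',(438,250),(278,138),.042),('valve',(271,143),(334,258),.08),('loose',(473,215),(222,155),.03),('can',(259,230),(396,170),.105),('horn',(338,340),(386,93),.125),('pinring',(399,169),(224,219),.003),('pintip',(384,187),(256,211),.003)):
    print(n,onz(c,*a,z).round(3),onz(s,*b,z).round(3))
for q in(c,s):
    H=cv2.cvtColor(q['img'],cv2.COLOR_RGB2HSV)
    m=cv2.inRange(H,(15,120,90),(32,255,255))
    n,_,st,ce=cv2.connectedComponentsWithStats(m)
    print(q['name'],'yellow')
    for i in range(1,n):
        if 5<st[i,4]<200: print(ce[i].round(1),st[i,4],onz(q,*ce[i],.012)[:2].round(4))
    m=cv2.inRange(H,(105,120,50),(125,255,255));
    n,l,st,ce=cv2.connectedComponentsWithStats(m)
    for i in range(1,n):
        if st[i,4]>300:
            k=cv2.findContours((l==i).astype('u1'),0,2)[0][0]
            P=np.array([onz(q,*p[0],.012)[:2] for p in k],np.float32);r=cv2.minAreaRect(P);print('blue',st[i],r)
a=cv2.resize(c['img'][140:310,370:500],None,fx=4,fy=3.5,interpolation=2)
a=cv2.resize(c['img'][170:300,380:510],(400,400),interpolation=2);b=cv2.resize(c['img'][120:200,230:310],(400,400),interpolation=2)
cv2.imwrite('pics/crop1.png',np.hstack([a,b])[...,::-1])
```

```text
mould [0.517 0.204 0.042] [0.517 0.201 0.042]
valve [ 0.557 -0.169  0.08 ] [ 0.557 -0.172  0.08 ]
loose [0.4   0.206 0.03 ] [0.386 0.185 0.03 ]
can [ 0.722 -0.005  0.105] [ 0.719 -0.015  0.105]
horn [0.772 0.208 0.125] [0.767 0.204 0.125]
pinring [0.373 0.022 0.003] [0.373 0.021 0.003]
pintip [0.436 0.031 0.003] [0.44  0.028 0.003]
scene yellow
[274.5 138. ] 12 [ 0.4941 -0.2388]
[264.5 139. ] 12 [ 0.512  -0.2528]
[275.4 143.9] 11 [ 0.5062 -0.2223]
[265.5 145. ] 12 [ 0.5237 -0.2357]
[288.3 147.6] 33 [ 0.4948 -0.1922]
[246.5 151.4] 37 [ 0.5661 -0.2503]
[389.2 180.1] 58 [0.4206 0.0308]
[427.4 226.5] 23 [0.4659 0.1548]
[472.1 254.4] 34 [0.4632 0.2459]
[396.3 261.6] 35 [0.5661 0.1588]
[442.  293.2] 42 [0.563  0.2491]
blue [279 145  29  42 559] ((0.5281975269317627, -0.15144695341587067), (0.11862602829933167, 0.057951126247644424), 53.57975769042969)
side yellow
[260.4   1.9] 59 [0.5712 0.9504]
[250.8  20.8] 39 [0.5237 0.8248]
[253.8 138.1] 12 [0.4635 0.2485]
[303.2 155.7] 16 [0.5669 0.1623]
[260.  163.5] 16 [0.4665 0.1583]
[243.1 212.7] 53 [0.4137 0.0215]
[330.  252.4] 20 [ 0.5651 -0.1133]
[313.3 258.5] 33 [ 0.5312 -0.1199]
[340.2 255.9] 19 [ 0.5821 -0.1253]
[325.9 260.6] 18 [ 0.5535 -0.1296]
[336.1 264.2] 15 [ 0.5702 -0.1416]
[358.5 274.1] 54 [ 0.6052 -0.1714]
blue [309  20  31  18 447] ((0.7435721158981323, 0.7249284386634827), (0.10763712972402573, 0.09523776173591614), 77.17212677001953)
```

View pics/crop1.png

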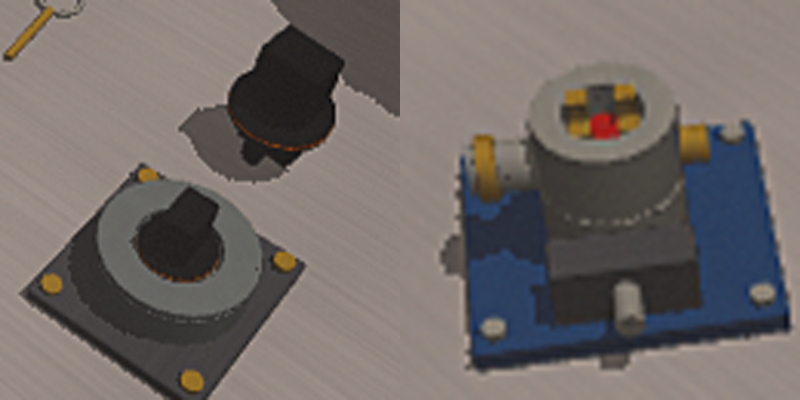

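In the crop, the small block sits flush in the mould ring (left, about 185,235). The loose carrier (285,90) is visibly bigger, so the mould one is the target. The valve's splined bore is at right (600,110). Next I work out the move to above the mould.

```bash
cat > rel.py <<'E'
import sys
from h import *
# args: x y z yaw_of_tool_y(world, rad)
def rel(x,y,z,a):
    s=get_state();M=R.from_rotvec(s['tcp_rot']).as_matrix()
    d=M.T@(np.array([x,y,z])-s['tool_pos'])/.03
    h=np.arctan2(M[1,1],M[0,1]);t=(a-h+np.pi/2)%np.pi-np.pi/2
    print('shift',d.round(3),'yaw',round(-np.degrees(t)/5,3),'heading',round(h,3),'tilt',np.degrees(np.arccos(-M[2,2])).round(2),'t',s['clock'],'q',s['joints'].round(2))
if __name__=='__main__': rel(*map(float,sys.argv[1:]))
E
python3 rel.py .515 .203 .17 1.599
```

```text
shift [-14.204 -10.714   2.039] yaw -3.954 heading 1.254 tilt 0.04 t 0.25 q [-1.34  0.58  0.02  1.44 -0.01  1.13 -0.06]
```

```bash
python3 -m handwheel '[[[-14.2,-10.7,0],-3.95,1],[[-14.2,-10.7,0],-3.95,1],[[-14.2,-10.7,0],-3.95,1],[[-14.2,-10.7,0],-3.95,1],[[-14.2,-10.7,0],-3.95,1],[[-14.2,-10.7,0],-3.95,1],[[-14.2,-10.7,0],-3.95,1],[[-14.2,-10.7,0],-3.95,1],[[-14.2,-10.7,2],-3.95,1],[[-14.2,-10.7,2],-3.95,1],[[-14.2,-10.7,2],-3.95,1],[[-14.2,-10.7,2],-3.95,1]]'
python3 -m handwheel '[[[0,0,0],0,1],[[0,0,0],0,1]]'
python3 - <<'E'
from h import *
c=cam('wrist');save(c,'wrist1');print(c['s']['tool_pos'])
for n,z in(((.515,.203),.074),((.515,.203),.042)): print(proj(c,[*n,z]))
E
python3 rel.py .515 .203 .17 1.599
```

```text
clock: 1.45
tool_pos: [0.5171, 0.1964, 0.169]
tcp_rot: [0.03, -3.14, 0.008]
wrist_force: [0.2, -0.1, -1.1]
finger_gap: 0.0853
grip_force: 0.0
clock: 1.65
tool_pos: [0.5147, 0.2049, 0.1716]
tcp_rot: [-0.046, 3.141, 0.001]
wrist_force: [-0.8, 0.6, 0.4]
finger_gap: 0.0852
grip_force: 0.0
[0.51470646 0.20492534 0.17160578]
(np.float64(314.8408335370912), np.float64(201.13187674362302))
(np.float64(314.8676021928317), np.float64(190.47541223180104))
shift [-0.01  -0.076  0.059] yaw 0.02 heading 1.601 tilt 0.06 t 1.7 q [-0.46  0.46 -0.    1.84 -0.    0.84  1.14]
```

View pics/wrist1.png

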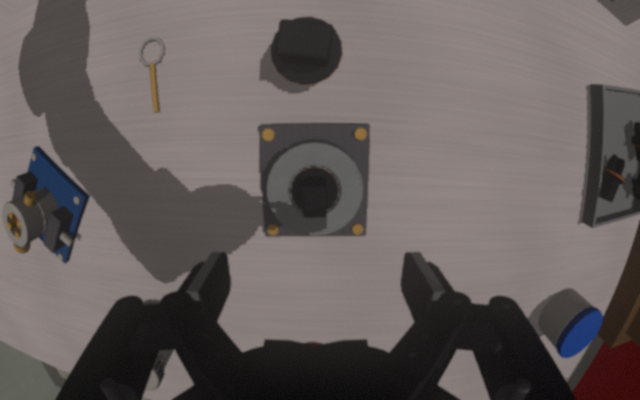

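The wrist view shows the mould ring centred near (315,188), with the block on it near (317,190) and bolts at (268,134), (361,133), (358,229) and (272,230). The estimate projects to within 3 px. I'll refine it with the bolts and the ring.

Run:
```python
from h import *
c=cam('wrist');H=cv2.cvtColor(c['img'],cv2.COLOR_RGB2HSV)
m=cv2.inRange(H,(15,90,70),(32,255,255));n,_,st,ce=cv2.connectedComponentsWithStats(m)
B=[]
for i in range(1,n):
    if st[i,4]>10 and 250<ce[i][0]<380 and 120<ce[i][1]<245: B.append(onz(c,*ce[i],.012)[:2]);print(ce[i],st[i,4],B[-1].round(4))
print('mean',np.mean(B,0))
g=cv2.cvtColor(c['img'],cv2.COLOR_RGB2GRAY)
print(g[165:222:3,290:342:3])
m=((g<26)*255).astype('u1');m[:160]=0;m[225:]=0;m[:,:285]=0;m[:,345:]=0
k=max(cv2.findContours(m,0,2)[0],key=cv2.contourArea)
for z in(.042,.074):
    P=np.array([onz(c,*p[0],z)[:2] for p in k],np.float32);print(z,cv2.minAreaRect(P))
```

```text
[267.5234375 134.0703125] 128 [0.4674 0.1557]
[359.73643411 133.48837209] 129 [0.4643 0.2457]
[272.05494505 229.8021978 ] 91 [0.5679 0.1594]
[356.74528302 228.74528302] 106 [0.5641 0.2491]
mean [0.51594668 0.2024913 ]
[[96 95 94 95 93 88 86 77 74 84 84 88 91 95 95 95 97 94]
 [95 95 95 90 77 59 58 43 42 48 57 68 81 88 95 94 95 95]
 [94 94 85 72 48 39 34 33 35 36 35 36 54 71 82 95 95 93]
 [95 86 61 39 35 35 36 32 35 31 35 37 37 42 63 83 92 93]
 [90 65 41 36 35 30 30 30 31 30 29 31 35 37 45 68 90 95]
 [81 52 32 31 30 30 28 28 29 28 27 28 36 35 34 54 70 93]
 [63 33 29 31 30 29 28 29 28 32 30 27 33 35 34 39 59 89]
 [63 36 30 30 30 33 35 31 34 34 33 31 33 35 37 39 66 87]
 [50 33 31 32 32 36 33 34 34 33 34 36 35 36 36 35 69 80]
 [50 32 31 30 30 32 34 34 35 33 35 34 31 33 34 37 69 83]
 [59 33 31 30 30 36 34 33 35 35 35 34 31 34 37 39 70 88]
 [59 33 31 30 30 33 37 35 32 34 35 35 33 36 34 41 59 92]
 [74 46 30 30 30 32 35 33 35 34 35 35 34 35 37 51 76 94]
 [71 51 40 31 31 33 34 35 34 36 36 34 33 37 47 63 91 96]
 [60 55 48 39 33 36 35 34 34 32 33 32 34 51 62 88 94 95]
 [60 60 54 48 39 34 32 34 32 29 31 34 52 67 91 95 95 95]
 [80 64 59 58 44 30 34 35 31 31 33 33 60 94 96 96 96 94]
 [84 66 59 59 53 36 37 38 37 39 39 40 67 94 95 95 95 96]
 [62 60 59 59 57 59 58 59 59 58 57 59 74 95 94 96 95 96]]
0.042 ((0.5072908401489258, 0.19604693353176117), (0.0, 0.0), 0.0)
0.074 ((0.4992419183254242, 0.19666962325572968), (0.0, 0.0), 0.0)
```

```bash
python3 rel.py .516 .2025 .048 1.608
```

```text
shift [-0.04  -0.099  4.128] yaw -0.079 heading 1.601 tilt 0.07 t 1.75 q [-0.46  0.46 -0.    1.84 -0.    0.84  1.14]
```

```bash
python3 -m handwheel '[[[-0.04,-0.1,1.5],-0.08,1],[[-0.04,-0.1,2.5],-0.08,1],[[-0.04,-0.1,3.3],-0.08,1],[[-0.04,-0.1,3.8],-0.08,0.6],[[-0.04,-0.1,4.1],-0.08,0.3],[[-0.04,-0.1,4.1],-0.08,-0.2],[[-0.04,-0.1,4.1],-0.08,-0.4],[[-0.04,-0.1,4.1],-0.08,-0.4]]'; python3 rel.py .516 .2025 .048 1.608
```

```text
clock: 2.55
tool_pos: [0.5169, 0.2012, 0.0493]
tcp_rot: [-0.055, 3.139, 0.001]
wrist_force: [0.2, 0.1, 0.0]
finger_gap: 0.0255
grip_force: 0.1
shift [0.029 0.043 0.045] yaw -0.023 heading 1.606 tilt 0.1 t 2.55 q [-0.45  0.63 -0.01  1.96  0.01  0.56  1.14]
```

```bash
python3 -m handwheel '[[[0,0,0],0,-0.6],[[0,0,0],0,-1],[[0,0,0],0,-1],[[0,0,0],0,-1],[[0,0,0],0,-1],[[0,0,0],0,-1]]'; python3 rel.py .516 .2025 .048 1.608
```

```text
clock: 3.15
tool_pos: [0.5171, 0.2024, 0.0497]
tcp_rot: [-0.056, 3.139, 0.004]
wrist_force: [-1.9, 3.8, 5.3]
finger_gap: 0.0193
grip_force: 59.2
shift [0.038 0.003 0.056] yaw -0.015 heading 1.607 tilt 0.2 t 3.15 q [-0.45  0.63 -0.01  1.95  0.01  0.56  1.14]
```

```bash
python3 -m handwheel '[[[0,0,-0.2],0,-1],[[0,0,-0.5],0,-1],[[0,0,-0.9],0,-1],[[0,0,-1.4],0,-1],[[0,0,-2],0,-1],[[0,0,-3],0,-1],[[0,0,-4],0,-1],[[0,0,-4],0,-1]]'; python3 rel.py .556 -.1 .18 1.608
python3 - <<'E'
from h import *
c=cam('scene');cv2.imwrite('pics/lift.png',cv2.resize(c['img'][130:310,330:530],(800,600) if 0 else (600,540),interpolation=2)[...,::-1])
E
```

```text
clock: 3.95
tool_pos: [0.5184, 0.2009, 0.1727]
tcp_rot: [-0.053, 3.135, 0.004]
wrist_force: [0.8, 0.1, -0.6]
finger_gap: 0.019
grip_force: 59.3
shift [ -0.913 -10.066  -0.259] yaw -0.037 heading 1.605 tilt 0.39 t 3.95 q [-0.45  0.46 -0.    1.84  0.    0.84  1.15]
```

View pics/lift.png

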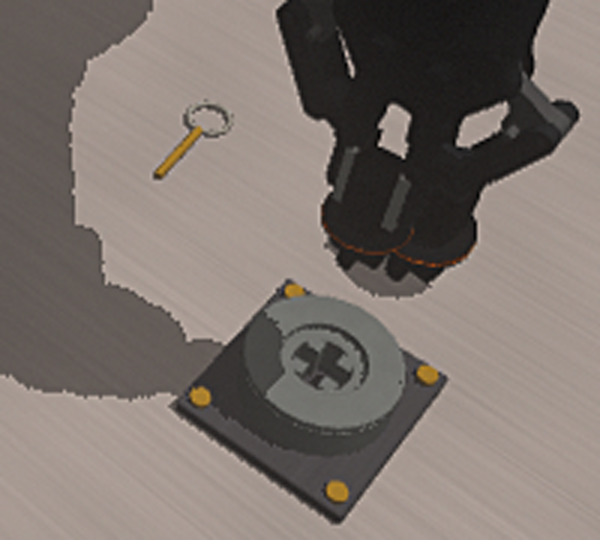

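The carrier is clear of the mould: the cross cavity is empty at (320,362) and the carrier hangs in the fingers at (365,210), with the loose larger one behind it at (445,230). Next I move beside the valve.

```bash
python3 rel.py .6 -.171 .18 1.608; python3 -m handwheel '[[[-2.75,-12.4,-0.25],0,-1],[[-2.75,-12.4,-0.25],0,-1],[[-2.75,-12.4,-0.25],0,-1],[[-2.75,-12.4,-0.25],0,-1],[[-2.75,-12.4,-0.25],0,-1],[[-2.75,-12.4,-0.25],0,-1],[[-2.75,-12.4,-0.25],0,-1],[[-2.75,-12.4,-0.25],0,-1],[[-2.75,-12.4,-0.25],0,-1],[[-2.75,-12.4,-0.25],0,-1],[[-2.75,-12.4,-0.25],0,-1],[[-2.75,-12.4,-0.25],0,-1]]'
python3 -m handwheel '[[[0,0,0],0,-1],[[0,0,0],0,-1],[[0,0,0],0,-1]]'
python3 - <<'E'
from h import *
c=cam('wrist');save(c,'wrist2');print(c['s']['tool_pos'],proj(c,[.557,-.171,.08]))
a=c['img'][100:250,220:420];cv2.imwrite('pics/w2.png',cv2.resize(a,(800,600),interpolation=2)[...,::-1])
E
python3 rel.py .557 -.171 .18 1.608
```

```text
shift [ -2.328 -12.472  -0.316] yaw -0.035 heading 1.605 tilt 0.24 t 4.0 q [-0.45  0.46 -0.    1.84  0.    0.84  1.15]
clock: 5.2
tool_pos: [0.6116, -0.1665, 0.1756]
tcp_rot: [0.058, -3.14, -0.001]
wrist_force: [-0.4, 0.0, -0.8]
finger_gap: 0.0189
grip_force: 59.3
clock: 5.5
tool_pos: [0.6119, -0.1678, 0.1759]
tcp_rot: [-0.056, 3.141, -0.0]
wrist_force: [0.6, -0.2, -0.1]
finger_gap: 0.0188
grip_force: 59.3
[ 0.61187337 -0.16776104  0.17594433] (np.float64(315.72647959790436), np.float64(132.80822916740885))
shift [ 1.829 -0.039 -0.138] yaw -0.022 heading 1.606 tilt 0.01 t 5.55 q [ 0.18  0.56  0.02  1.62 -0.01  0.95  1.81]
```

View pics/wrist2.png

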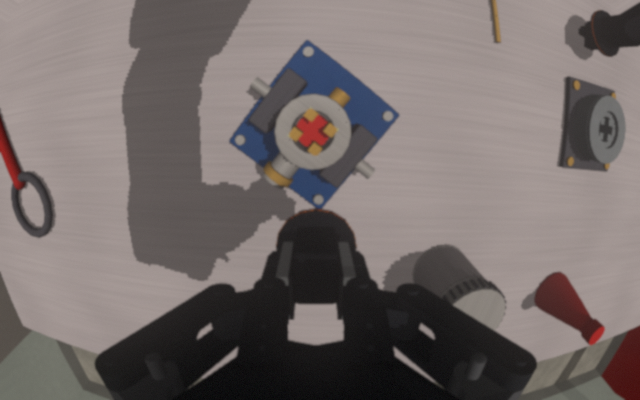

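View pics/w2.png

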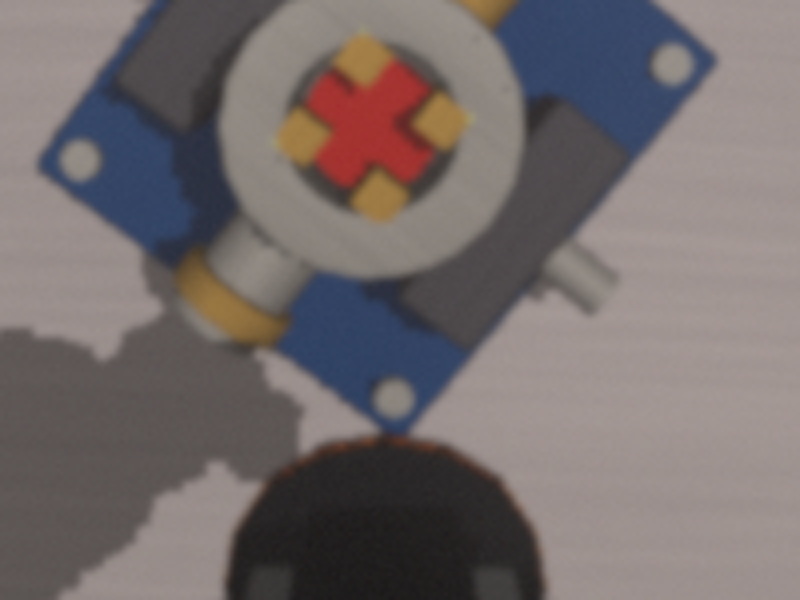

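Run:
```python
from h import *
c=cam('wrist');img=c['img'];H=cv2.cvtColor(img,cv2.COLOR_RGB2HSV)
m=cv2.inRange(H,(15,90,70),(32,255,255));n,_,st,ce=cv2.connectedComponentsWithStats(m)
for i in range(1,n):
    if st[i,4]>8 and 220<ce[i][0]<410 and ce[i][1]<240: print('y',ce[i].round(1),st[i,4],onz(c,*ce[i],.08)[:2].round(4))
# plate bolts + blue corners
b=cv2.inRange(H,(105,100,40),(125,255,255));k=np.vstack([q for q in cv2.findContours(b,0,2)[0] if cv2.contourArea(q)>50])
P=np.array([onz(c,*p[0],.012)[:2] for p in k if p[0][1]<230],np.float32);print('plate',cv2.minAreaRect(P))
# cross bore mask red+yellow+dark inside rim
m=((H[...,1]>90)*255).astype('u1');m2=np.zeros_like(m);cv2.circle(m2,(313,131),27,255,-1);m&=m2
k=max(cv2.findContours(cv2.morphologyEx(m,3,np.ones((5,5))),0,2)[0],key=cv2.contourArea)
P=np.array([onz(c,*p[0],.08)[:2] for p in k],np.float32);print('bore circ',cv2.minEnclosingCircle(P),cv2.minAreaRect(P))
# rim: radial edges from centre outward
g=cv2.cvtColor(img,cv2.COLOR_RGB2GRAY)
ring=((H[...,1]<60)&(g>95)).astype('u1')*255
m2[:]=0;cv2.circle(m2,(313,131),46,255,-1);ring&=m2
k=[q for q in cv2.findContours(ring,0,2)[0]];k=max(k,key=cv2.contourArea)
P=np.array([onz(c,*p[0],.08)[:2] for p in k],np.float32);print('rim',cv2.fitEllipse(P),cv2.minEnclosingCircle(P))
```

```text
y [339.7  96.6] 201 [ 0.5284 -0.154 ]
y [310.2 113.7] 109 [ 0.5424 -0.1758]
y [330.2 129.6] 124 [ 0.554  -0.1602]
y [294.7 133.7] 119 [ 0.5581 -0.1871]
y [314.5 149. ] 128 [ 0.5695 -0.1716]
y [276.1 175.8] 273 [ 0.5917 -0.2012]
plate ((0.5560653209686279, -0.17357996106147766), (0.11530432105064392, 0.12570089101791382), 53.52362060546875)
bore circ ((0.5561018586158752, -0.17357417941093445), 0.018451260402798653) ((0.5561383366584778, -0.17344042658805847), (0.02806188352406025, 0.028168853372335434), 53.132389068603516)
rim ((0.557254433631897, -0.17409619688987732), (0.05703343451023102, 0.06195416674017906), 58.72580337524414) ((0.5584552884101868, -0.17538940906524658), 0.03236411139369011)
```

The enlarged view shows the bore centre at about (372,125) in the crop. The red cross arms are the slots, and the four brass squares are the wedges between them. Slot angle is about 53.6° modulo 90. The held carrier's flange arc is visible at the bottom, so I'll measure its offset from the TCP.

```bash
python3 - <<'E'
from h import *
from scipy.optimize import least_squares
c=cam('wrist');g=cv2.cvtColor(c['img'],cv2.COLOR_RGB2GRAY).astype(int);H=cv2.cvtColor(c['img'],cv2.COLOR_RGB2HSV)
E=[]
for u in range(284,349):
    col=g[195:250,u]; 
    for i in range(len(col)-6):
        if (col[i:i+5]<47).all(): E.append((u,195+i));break
E=np.array(E);print(E[::6].tolist())
s=c['s'];M=R.from_rotvec(s['tcp_rot']).as_matrix()
for dz in(.0077,.0107):
    P=np.array([onz(c,u,v-.5,s['tool_pos'][2]-dz) for u,v in E]);T=(P-s['tool_pos'])@M
    for r in(.022,.021):
        f=least_squares(lambda p:np.hypot(T[:,0]-p[0],T[:,1]-p[1])-r,[0,0],loss='soft_l1',f_scale=.0005);print(dz,r,f.x.round(4),np.abs(f.fun).mean())
    f=least_squares(lambda p:np.hypot(T[:,0]-p[0],T[:,1]-p[1])-p[2],[0,0,.022],loss='soft_l1',f_scale=.0005);print('free',f.x.round(4))
E
python3 rel.py .5561 -.1736 .18 .9355
```

```text
[[284, 227], [290, 219], [296, 216], [302, 214], [308, 213], [314, 211], [320, 212], [326, 213], [332, 214], [338, 219], [344, 223]]
0.0077 0.022 [ 0.0008 -0.0018] 0.0002705005215339789
0.0077 0.021 [ 0.0019 -0.0018] 0.00023943076126705135
free [ 0.0026 -0.0018  0.0204]
0.0107 0.022 [-0.0002 -0.0018] 0.0002584883439648907
0.0107 0.021 [ 0.0009 -0.0018] 0.00023899025214924163
free [ 0.0011 -0.0018  0.0208]
shift [ 1.862 -0.118 -0.137] yaw 7.681 heading 1.606 tilt 0.01 t 5.65 q [ 0.18  0.56  0.02  1.62 -0.01  0.95  1.81]
```

```bash
python3 rel.py .6 -.205 .165 .9355;  python3 -m handwheel '[[[0.4,-1.25,0],7.68,-1],[[0.4,-1.25,0],7.68,-1],[[0.4,-1.25,0.35],7.68,-1],[[0.4,-1.25,0.35],7.68,-1],[[0.4,-1.25,0.35],7.68,-1],[[0.4,-1.25,0.35],7.68,-1],[[0.4,-1.25,0.35],7.68,-1],[[0.4,-1.25,0.35],7.68,-1],[[0.4,-1.25,0.35],7.68,-1]]'
cat > meas.py <<'E'
from h import *
from scipy.optimize import least_squares
c=cam('wrist');s=c['s'];M=R.from_rotvec(s['tcp_rot']).as_matrix();img=c['img'];g=cv2.cvtColor(img,cv2.COLOR_RGB2GRAY).astype(int);H=cv2.cvtColor(img,cv2.COLOR_RGB2HSV)
save(c,'m');u0,v0=proj(c,[.556,-.172,.08]);print(u0,v0,s['tool_pos'])
m=cv2.inRange(H,(15,90,70),(32,255,255));n,_,st,ce=cv2.connectedComponentsWithStats(m);Y=[]
for i in range(1,n):
    if st[i,4]>40 and np.hypot(*(ce[i]-(u0,v0)))<27: Y.append(onz(c,*ce[i],.08));print(ce[i].round(1),st[i,4])
Y=np.array(Y);print('valve world',Y.mean(0),'tool frame',((Y.mean(0)-s['tool_pos'])@M).round(4))
a=[np.degrees(np.arctan2(*(q-Y.mean(0))[[1,0]]))%90 for q in Y];print('brass angles',a)
E=[]
for u in range(284,349):
    col=g[185:250,u]
    for i in range(len(col)-6):
        if (col[i:i+5]<47).all(): E.append((u,185+i));break
P=np.array([onz(c,u,v-.5,s['tool_pos'][2]-.0107) for u,v in E]);T=(P-s['tool_pos'])@M
f=least_squares(lambda p:np.hypot(T[:,0]-p[0],T[:,1]-p[1])-.022,[0,0],loss='soft_l1',f_scale=.0005);print('carrier tool',f.x,np.abs(f.fun).mean())
E
python3 meas.py; python3 rel.py .5561 -.172 .165 .9355
```

```text
shift [ 0.436 -1.216  0.363] yaw 7.681 heading 1.606 tilt 0.01 t 5.65 q [ 0.18  0.56  0.02  1.62 -0.01  0.95  1.81]
clock: 6.55
tool_pos: [0.6011, -0.2062, 0.1654]
tcp_rot: [0.98, 2.985, 0.0]
wrist_force: [-0.2, -0.0, -1.6]
finger_gap: 0.019
grip_force: 59.3
317.9248230705321 130.64663085376324 [ 0.60108484 -0.20617926  0.16536956]
[302.8 118.9] 125
[329.7 119.1] 130
[303.3 144.8] 133
[329.4 145. ] 145
valve world [ 0.55609132 -0.17351126  0.08      ] tool frame [ 0.0556 -0.0004  0.0854]
brass angles [np.float64(9.059236720748657), np.float64(7.899046364412214), np.float64(8.456373515433881), np.float64(8.521370329068372)]
carrier tool [-0.00108608 -0.00117005] 0.00021837909459280843
shift [1.884 0.028 0.012] yaw 0.007 heading 0.936 tilt 0.01 t 6.6 q [ 0.13  0.59  0.2   1.64 -0.14  0.93  1.32]
```

Run:
```python
from h import *
i=cv2.imread('pics/m.png')[100:300,220:420];j=cv2.resize(i,(600,600),interpolation=2);j=np.clip(j.astype(float)*1.8,0,255).astype('u1');cv2.imwrite('pics/m2.png',j)
```

```text
(no output)
```

View pics/m2.png

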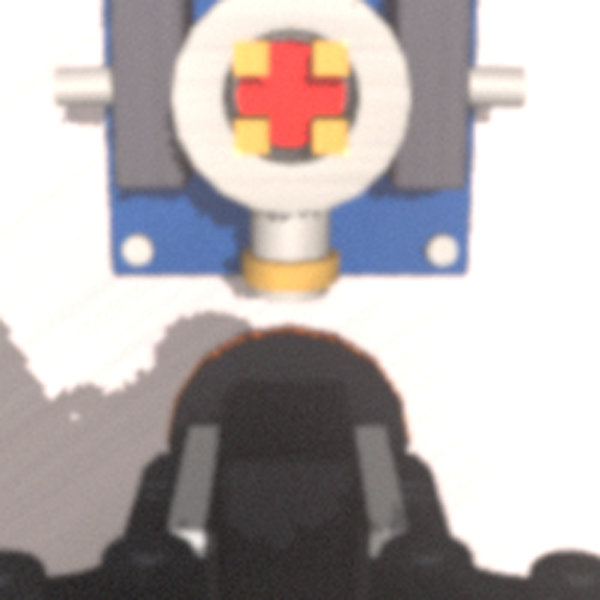

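The view shows the slots now square with the tool, the bore at crop (291,95), and the flange spanning 172–407 (centre about 289). So it is aligned within about 1 mm sideways. I'll move over the bore and down.

```bash
python3 rel.py .556 -.1729 .13 .9345;  python3 -m handwheel '[[[1.88,-0.01,0],0,-1],[[1.88,-0.01,0],0,-1],[[1.88,-0.01,0],0,-1],[[1.88,-0.01,0.5],0,-1],[[1.88,-0.01,0.9],0,-1],[[1.88,-0.01,1],0,-1],[[1.88,-0.01,1],0,-1],[[1.88,-0.01,1],0,-1]]';  python3 rel.py .556 -.1729 .12 .9345
```

```text
shift [1.869 0.002 1.179] yaw 0.019 heading 0.936 tilt 0.01 t 6.6 q [ 0.13  0.59  0.2   1.64 -0.14  0.93  1.32]
clock: 7.4
tool_pos: [0.5559, -0.1732, 0.1354]
tcp_rot: [0.981, 2.984, -0.0]
wrist_force: [-0.3, 0.4, 0.2]
finger_gap: 0.0189
grip_force: 59.3
shift [0.003 0.01  0.515] yaw 0.009 heading 0.935 tilt 0.02 t 7.4 q [ 0.09  0.55  0.2   1.81 -0.14  0.79  1.3 ]
```

```bash
python3 -m handwheel '[[[0,0,0.2],0,-1],[[0,0,0.4],0,-1],[[0,0,0.5],0,-1],[[0,0,0.6],0,-1],[[0,0,0.7],0,-1],[[0,0,0.75],0,-1],[[0,0,0.75],0,-1]]';  python3 rel.py .556 -.1729 .0937 .9345
```

```text
clock: 8.1
tool_pos: [0.5554, -0.1729, 0.1126]
tcp_rot: [-0.981, -2.984, 0.0]
wrist_force: [0.5, 0.2, -0.3]
finger_gap: 0.0189
grip_force: 59.3
shift [-0.017  0.01   0.63 ] yaw 0.011 heading 0.935 tilt 0.02 t 8.1 q [ 0.1   0.58  0.19  1.84 -0.15  0.74  1.31]
```

No force 5 mm past the rim, so the splines are entering. I'll continue down.

```bash
python3 -m handwheel '[[[0,0,0.1],0,-1],[[0,0,0.2],0,-1],[[0,0,0.3],0,-1],[[0,0,0.4],0,-1],[[0,0,0.45],0,-1],[[0,0,0.45],0,-1]]';  python3 rel.py .556 -.1729 .0937 .9345
```

```text
clock: 8.7
tool_pos: [0.5556, -0.1729, 0.0995]
tcp_rot: [0.981, 2.984, 0.0]
wrist_force: [-1.1, 1.1, 7.1]
finger_gap: 0.019
grip_force: 60.3
shift [-0.011  0.008  0.192] yaw 0.01 heading 0.935 tilt 0.01 t 8.7 q [ 0.1   0.59  0.18  1.85 -0.16  0.71  1.31]
```

Spring force is 7 N at 6 mm from home, as expected. Pressing home in small steps.

```bash
python3 -m handwheel '[[[0,0,0.08],0,-1],[[0,0,0.15],0,-1],[[0,0,0.2],0,-1],[[0,0,0.22],0,-1],[[0,0,0.22],0,-1],[[0,0,0.22],0,-1]]';  python3 rel.py .556 -.1729 .0937 .9345
```

```text
clock: 9.3
tool_pos: [0.5557, -0.1729, 0.0937]
tcp_rot: [0.981, 2.984, 0.0]
wrist_force: [-2.8, 1.7, 12.6]
finger_gap: 0.0186
grip_force: 61.1
shift [-0.009  0.006 -0.001] yaw 0.01 heading 0.935 tilt 0.05 t 9.3 q [ 0.1   0.6   0.18  1.85 -0.16  0.7   1.31]
```

```bash
python3 -m handwheel '[[[0,0,0.03],0,-1],[[0,0,0.05],0,-1],[[0,0,0.05],0,-1],[[0,0,0.05],0,-1]]'; python3 -m handwheel '[[[0,0,0.02],0,-1],[[0,0,0.03],0,-1],[[0,0,0.03],0,-1]]'
```

```text
clock: 9.7
tool_pos: [0.5557, -0.1728, 0.0936]
tcp_rot: [0.981, 2.983, 0.001]
wrist_force: [-8.8, 2.9, 29.5]
finger_gap: 0.019
grip_force: 63.4
clock: 10.0
tool_pos: [0.5557, -0.1728, 0.0935]
tcp_rot: [0.981, 2.982, 0.002]
wrist_force: [-11.0, 5.0, 38.8]
finger_gap: 0.019
grip_force: 65.0
```

The flange has met the rigid rim: z stopped at 0.0936 while the force rose. I'll ease off a little and check with a picture.

```bash
python3 -m handwheel '[[[0,0,-0.04],0,-1],[[0,0,-0.04],0,-1],[[0,0,-0.04],0,-1],[[0,0,-0.04],0,-1],[[0,0,-0.04],0,-1]]'
python3 - <<'E'
from h import *
c=cam('scene');d=cam('side');a=cv2.resize(c['img'][80:200,210:330],(400,400),interpolation=2);b=cv2.resize(d['img'][190:310,270:390],(400,400),interpolation=2)
cv2.imwrite('pics/fin.png',np.clip(np.hstack([a,b])*1.5,0,255)[...,::-1])
E
```

```text
clock: 10.5
tool_pos: [0.5557, -0.1729, 0.0936]
tcp_rot: [0.981, 2.983, 0.001]
wrist_force: [-6.7, 2.7, 26.2]
finger_gap: 0.0188
grip_force: 63.1[ WARN:0@2.038] global loadsave.cpp:1063 imwrite_ Unsupported depth image for selected encoder is fallbacked to CV_8U.
```

View pics/fin.png

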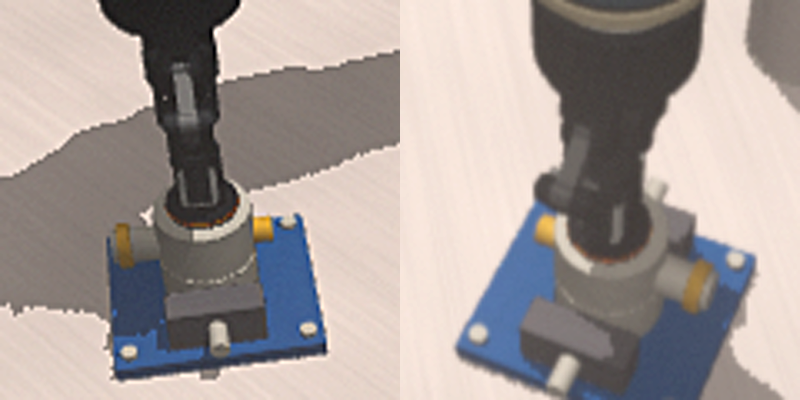

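Both views show the flange with its O-ring lying flat and centred on the rim (left 200,210; right 610,250), still gripped and pressed at 26 N.

```bash
python3 -c "
from station import sign_off;print(sign_off())"
```

```text
the job is handed in; nothing more can be done
None
```

The small carrier is out of the mould, meshed in the valve and held home with its flange on the rim at about 26 N of push, and the job was handed in at about 10.6 s; the judge returned no verdict.

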